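# Hang seed jars left and right on a balance rack

## Task

One jar already hangs on the left arm of the pivoting balance bar. Hang the big soil jar on the raised right arm and let it go, then hang the small seed jar on the left arm, so that the bar ends level; each hook must be slid outward along its brass sleeve until it drops into the notch against the end stop, which you have to find by feel. Be gentle: never let the bar swing over by more than about eleven degrees or push hard against it, and leave the other things on the table where they are.

Things in the scene. Friction and masses are not known exactly. Their poses are not given: they have to be found in the camera images.
- bar_mid (a point): Pivot point in the middle of the wooden balance bar, fixed 210 mm above the table; its axes turn with the bar. Bar: 470 mm long along its y (+y left arm, -y right arm, seen from the robot), 12 mm thick (x), 14 mm high (z); it pivots about its x, which points roughly away from the robot.
- bar (a joint): Tilt of the bar in rad: 0 level, positive = left arm up, right arm down; free to 0.3 either way, softly centred (about 2.3 N m/rad). It rests near -0.11 with the bean jar alone, near +0.12 with the big jar added on the right, near 0 with both jars.
- right_arm (a point): Nominal notch centre on the right arm, at floor height: in the bar's frame 190 mm out and 9 mm above the pivot line; turns with the bar. The brass sleeve with the real notch is clamped on the bar up to 15 mm nearer or farther than this; where is not reported.
- left_arm (a point): Same for the left arm, clamped independently. Each sleeve is as thick as the bar; going outward it has a flat land 62 mm long (top 15 mm above the pivot line), the notch 26 mm long (floor at 9 mm), an end stop 12 mm long (top at 21 mm). Heights in the bar's frame. Sleeves do not move.
- bean_jar (a point): Jar of red beans fixed on the left arm, 56 mm across; this point lies on the bar line above it, 70 mm from the pivot. The jar reaches from 42 to 120 mm below the bar line; its strap tops out 11 mm above it.
- stand: Fixed rack stand; origin under the pivot at table height, axes as the level bar. Base 160 x 110 x 18 mm; a post 30 mm wide behind the bar (15 to 29 mm on the +x side of the pivot), 230 mm tall.
- big_grip (a point): Centre of the orange grip post (14 mm in x, 16 mm in y, 45 mm tall) on top of the hook of the big jar: glass, dark soil, green lid, 60 mm across, 83 mm tall with lid, about 0.3 kg. The post stands on the jar's axis; its centre is 171.5 mm above the jar's underside, 30.5 mm above the hook's underside.
- big_hook (a point): Centre of the hook's underside, on the jar's axis, 141 mm above the jar's underside, 58 mm above its lid. The hook opens to its +x: spine 5 mm thick from the lid, 9 to 14 mm on the -x side; flat top 8 mm thick; lip 9 to 13 mm on the +x side, pointing 12 mm down. Channel 18 mm wide; hook 20 mm wide in y.
- small_grip (a point): Centre of the orange grip post of the small jar: glass, yellow seeds, green lid, 46 mm across, 68 mm tall with lid, about 0.15 kg. 156.5 mm above the jar's underside, 30.5 mm above the hook's underside. Hook and post as on the big jar.
- small_hook (a point): Centre of the underside of the small jar's hook, on the jar's axis, 126 mm above the jar's underside, 58 mm above its lid; opens to its +x, sizes as the big jar's hook.
- cork_jar1: Bystander: small cork-topped jar, 44 mm across, 63 mm tall; origin at the centre of its underside.
- cork_jar2: Bystander: small cork-topped jar, 44 mm across, 63 mm tall; origin at the centre of its underside.
- clip_jar: Bystander: glass-lidded jar, 72 mm across, 83 mm tall; origin at the centre of its underside.
- lid1: Bystander: loose green jar lid, 70 mm across, 14 mm thick; origin under its centre.
- lid2: Bystander: loose green jar lid, 70 mm across, 14 mm thick; origin under its centre.
- scoop: Bystander: a spoon lying flat on the table, about 0.2 m long.
- dish: Bystander: white bowl, 90 mm across, 30 mm tall; origin under its centre.

How it is judged:
On the way:
1. the big jar hangs in the notch of the right arm, let go (y of big_hook in the frame of bar_mid between -0.215 and -0.165 m and z of big_hook in the frame of bar_mid between 0.005 and 0.0125 m and x of big_hook in the frame of bar_mid between -0.008 and 0.008 m and contact force between big and the fingers below 0.1 N), for 0.2 s.
At the end, for the whole second after the job is handed in: Big jar in the right sleeve's notch, small jar in the left one's (hook underside under 12.5 mm above the pivot line in the bar's frame, where the notch floor is at 9 mm and the land at 15 mm; 165 to 215 mm out), both let go and slower than 0.1 m/s; bar still and level within 0.07 rad (y of big_hook in the frame of bar_mid between -0.215 and -0.165 m and z of big_hook in the frame of bar_mid between 0.005 and 0.0125 m and x of big_hook in the frame of bar_mid between -0.008 and 0.008 m and y of small_hook in the frame of bar_mid between 0.165 and 0.215 m and z of small_hook in the frame of bar_mid between 0.005 and 0.0125 m and x of small_hook in the frame of bar_mid between -0.008 and 0.008 m and value of joint bar between -0.07 and 0.07 rad and velocity of joint bar between -0.1 and 0.1 rad/s and linear speed of each of big, small below 0.1 m/s); the robot touches nothing.
It fails at once if the bar swings more than 0.2 rad (11.5 degrees) from level (value of joint bar above 0.2 rad or value of joint bar below -0.2 rad).
It fails at once if anything pushes on the bar, its sleeves or its bean jar with more than 20 N (contact force between bar and anything else above 20 N).
It fails at once if a jar is tipped by more than 35 degrees (angle between any of big, small's own z axis and vertical above 0.6 rad).
It fails at once if another thing on the table is moved by more than 30 mm (distance of any of cork_jar1, cork_jar2, clip_jar, lid1, lid2, scoop, dish from where it was at the start of the episode above 0.03 m).
It also fails if it takes over 72 s, if anything falls off the work surface, if the arm or the gripper's body presses on something with over 40 N, if the wrist force passes 120 N, or if a joint passes its speed limit or range.

## Robot

A 7-joint arm with a two-finger parallel gripper is mounted at the origin on the work surface. World frame = base frame: x ahead of the robot, y to its left, z up, the work surface at z = 0. Lengths are in m, angles in rad, forces in N, time in s.
With the tool pointing down it reaches from about 0.4 to 0.85 m from the base axis. Payload 10.4 kg.
Tool frame: the origin (TCP) lies at the very end of the fingers, on their centre line; the grasp point (between the pads) lies 19 mm behind it; z points along the fingers, y is the direction in which the jaws open and shut (so a half turn about z gives the same grasp; the last joint's range is limited). The gripper opens to 87 mm and grips with 3 to 60 N. Pads are 19 mm wide; open, the fingers measure 117 mm over their backs; the gripper's body (75 mm by 190 mm) begins 51 mm behind the grasp point.
Start: joints at [-1.337, 0.332, -0.065, 1.46, 0.022, 1.35, -0.088], TCP at [0.159, 0.605, 0.223] pointing down, gripper open.
Joint ranges: [-2.6, 2.6], [-0.5, 2.12], [-1.47, 1.34], [0.16, 2.42], [-1.27, 4.41], [0.06, 2.06], [-2.6, 2.6]. Speed limits (rad/s): [2.22, 2.22, 2.79, 2.79, 3.14, 3.14, 3.14].

## Interface

Orientations are given as a unit quaternion [x, y, z, w].
In Python, from bench import r, eyes, job gives the robot as it stands. The module is installed in compiled form; this text tells all that it offers.
- The arm moves only by the tool play_rows, never from a script. Its argument "motion" is a list of rows, each a list of 7 numbers: the shift along the tool's x, y, z as a fraction of full scale, then the turn, a rotation vector about the tool's x, y, z as a fraction of full scale, then the opening in per cent of the stroke, from 0 (shut) to 100 (fully open). A call has 1 to 5 rows; each row is the pose to reach, as a shift and turn from the pose commanded when the call began, along the tool's axes at that moment; what a row does not reach only later rows make up. Full scale, the value 1, is 0.2 m for a shift and 90 degrees for a turn. A row lasts 1/8 s, in which the tool goes at most 62.5 mm and 10.7 degrees, less where a joint would pass 70% of its speed; a pose out of reach is approached as far as the arm can. A call with a number of a shift or a turn outside -1 to 1 is refused whole. A call with a gripper value outside its range is refused whole. The fingers move at their own pace and stop on an object; "squeeze" is the grip in N (left out, the last holds). Time passes only in rows, so rows that repeat a pose let the fingers close. It gives the time, the measured TCP pose, the force and the opening at its end, in the units of the state.
- r.read_state(): the state, without advancing time (a new reading comes with each control period).
- eyes.camera(name): name is "scene" or "side" or "wrist"; returns a dict with "image" (480x640x3 uint8, red, green, blue), "mtx" (3x3 intrinsics, pixels), "R" (3x3) and "t" (3): a world point X has camera coordinates R X + t. Camera axes: x right, y down, z forward; pixel columns grow to the right and rows downward; lengths in m; the calibration is good to about 2 mm. A picture is of the moment at which its call begins. There is no depth.
- job.close_job(): hands the job in, once; it reports no verdict.
Trained networks look in a picture, given as the dict that the camera call returned (one of the last four; its "shot" number tells which), for a name from the list of things; names that differ only in an ending like _2 or _b are one class to them, and where a whole thing is asked for, a point or a joint stands for the part that bears it (a point fixed in the world has none). Each returns a list of dicts, best first, with "p" (0 to 1); they miss things now and then, are a little off and sometimes report something else, mostly with a low value. They report only what shows in the picture. A call takes as long as a camera call.
- eyes.regions_of(picture, label): "region" (480x640 bool, what is visible of it) and "xy" ([column, row] in pixels, amid what is visible of it).
- eyes.landmark_of(picture, label): "xy" ([column, row] in pixels: a listed point, or the origin of a listed thing).
The state is a dict: "time": time; "joint_positions": joint angles; "joint_vel": joint speeds; "joint_torque": joint torques, N m; "ee_pos": TCP position; "eef_rot": TCP orientation; "ft_force": force on the tool from outside, world axes, zero at the start; "torque": the same for the moment, N m; "width": finger opening in m.
Only numpy, scipy, OpenCV 4.12 (cv2) and the standard library are available. Lean on these libraries where they do the work, as an engineer would, in place of code of your own. Each camera call takes 0.05 s, during which the arm holds its last target. There are 200 camera calls.

## Working session

There is one attempt and no reset: what is moved stays moved. The work goes in short steps, Python scripts to look and compute and a tool call to move; the robot and the scene stay as the last step left them, time stands still between calls to the robot, and variables do not carry over. Pictures are saved under pics/ and viewed, about 8 in all and at most 12, crops included, and the job is handed in when it is done.

Besides the shell and the picture viewer there is one more tool, called after "Emit:" by a JSON object that holds its "method" and its "body". play_rows: Moves the arm, as the interface text tells. Shift numbers are shares of 0.2 m and turn numbers shares of 90 degrees, none past 1 either way. Its arguments: {"type":"object","properties":{"motion":{"type":"array","items":{"type":"array","items":{"type":"number"}}},"squeeze":{"type":"number"}},"required":["motion"]}

```bash
mkdir -p pics; cat > h.py <<'E'
import numpy as np, cv2
from bench import r, eyes, job
from scipy.spatial.transform import Rotation as Ro
def tri(obs):
    A=[];b=[]
    for c,xy in obs:
        P=c["mtx"]@np.c_[c["R"],np.array(c["t"]).reshape(3,1)]
        for k in (0,1):
            row=xy[k]*P[2]-P[k]; n=np.linalg.norm(row[:3]); A.append(row[:3]/n); b.append(-row[3]/n)
    x=np.linalg.lstsq(np.array(A),np.array(b),rcond=None)[0]
    return x
def proj(c,X):
    p=c["mtx"]@(c["R"]@np.array(X)+np.array(c["t"]).ravel()); return p[:2]/p[2]
def plane(c,xy,z):
    d=c["R"].T@np.linalg.solve(c["mtx"],[xy[0],xy[1],1.]); o=-c["R"].T@np.array(c["t"]).ravel()
    return o+d*(z-o[2])/d[2]
def save(n,img): cv2.imwrite("pics/"+n+".png",cv2.cvtColor(np.ascontiguousarray(img),cv2.COLOR_RGB2BGR))
E
python3 - <<'E'
from h import *
np.set_printoptions(precision=4,suppress=True)
C={n:eyes.camera(n) for n in("scene","side","wrist")}
for n in("scene","side"): save(n+"0",C[n]["image"])
for n in C: print(n,-C[n]["R"].T@np.array(C[n]["t"]).ravel(), C[n]["R"][2])
for l in "bar_mid right_arm left_arm bean_jar stand big_grip big_hook small_grip small_hook cork_jar1 clip_jar lid1 scoop dish".split():
    o=[]
    for n in("scene","side","wrist"):
        d=eyes.landmark_of(C[n],l)
        if d: print(l,n,[(np.round(q["xy"]).tolist(),round(q["p"],2)) for q in d[:2]])
        if d and d[0]["p"]>.3:o.append((C[n],d[0]["xy"]))
    if len(o)>1:
        x=tri(o);print("   ",x,[np.round(np.linalg.norm(proj(c,x)-q),1) for c,q in o])
print(r.read_state())
E
```

```text
scene [0.9513 0.6449 1.072 ] [-0.3082 -0.5532 -0.7739]
side [ 0.0095 -0.5063  0.9907] [ 0.5008  0.4507 -0.739 ]
wrist [0.08   0.6243 0.3823] [ 0.2868 -0.0767 -0.9549]
bar_mid scene [([312.0, 232.0], 0.68)]
bar_mid side [([330.0, 220.0], 0.61)]
    [ 0.6057 -0.0067  0.2115] [np.float64(3.5), np.float64(3.1)]
right_arm scene [([289.0, 166.0], 0.95)]
right_arm side [([392.0, 257.0], 0.88)]
    [ 0.5778 -0.1973  0.2394] [np.float64(1.1), np.float64(1.1)]
left_arm scene [([344.0, 307.0], 0.61)]
left_arm side [([290.0, 185.0], 0.84)]
    [0.6372 0.1774 0.1972] [np.float64(0.2), np.float64(0.1)]
bean_jar scene [([324.0, 258.0], 0.97)]
bean_jar side [([311.0, 209.0], 0.87)]
    [0.6111 0.063  0.2016] [np.float64(4.5), np.float64(3.7)]
stand scene [([313.0, 290.0], 0.63)]
stand side [([334.0, 272.0], 0.66)]
    [ 0.6106 -0.0087 -0.0038] [np.float64(0.3), np.float64(0.3)]
big_grip scene [([343.0, 158.0], 0.59)]
big_grip side [([356.0, 325.0], 0.6)]
    [ 0.4178 -0.2237  0.1786] [np.float64(2.1), np.float64(2.5)]
big_hook scene [([343.0, 170.0], 0.77), ([290.0, 361.0], 0.51)]
big_hook side [([3
[... 958 characters left out ...]
.4398 0.0018] [np.float64(0.2), np.float64(0.2)]
dish scene [([247.0, 281.0], 0.87)]
dish side [([388.0, 260.0], 0.67)]
    [ 0.744  -0.102   0.0022] [np.float64(0.6), np.float64(0.5)]
{'time': 2.25, 'joint_positions': array([-1.3366,  0.3322, -0.0647,  1.4601,  0.0216,  1.3499, -0.0885]), 'joint_vel': array([-0.0004,  0.0011,  0.0013, -0.0018, -0.0001,  0.0001, -0.    ]), 'joint_torque': array([  0.    , -62.3034,   0.0247, -39.0118,  -0.0611,   0.0316,
         0.    ]), 'ee_pos': array([0.1587, 0.6045, 0.2226]), 'eef_rot': array([ 0.128 ,  0.9918,  0.0001, -0.    ]), 'ft_force': array([ 0.2864, -0.4913, -0.271 ]), 'torque': array([-0.0087,  0.0065,  0.0189]), 'width': 0.08708446283303056}
```

```bash
python3 - <<'E'
import cv2,numpy as np
a=cv2.imread("pics/scene0.png");b=cv2.imread("pics/side0.png")
a=cv2.resize(a[110:350,220:500],None,fx=2.3,fy=2.3,interpolation=cv2.INTER_CUBIC)
b=cv2.resize(b[150:390,180:460],None,fx=2.3,fy=2.3,interpolation=cv2.INTER_CUBIC)
cv2.imwrite("pics/c0.png",a);cv2.imwrite("pics/c1.png",b)
E
```

```text
(no output)
```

View pics/c0.png

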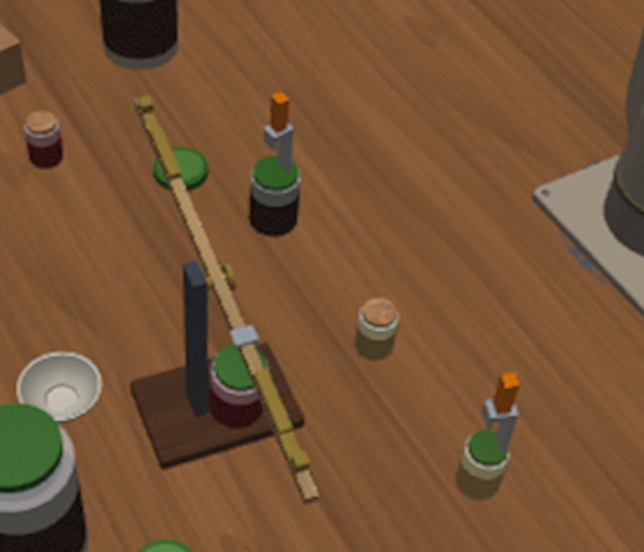

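View pics/c1.png

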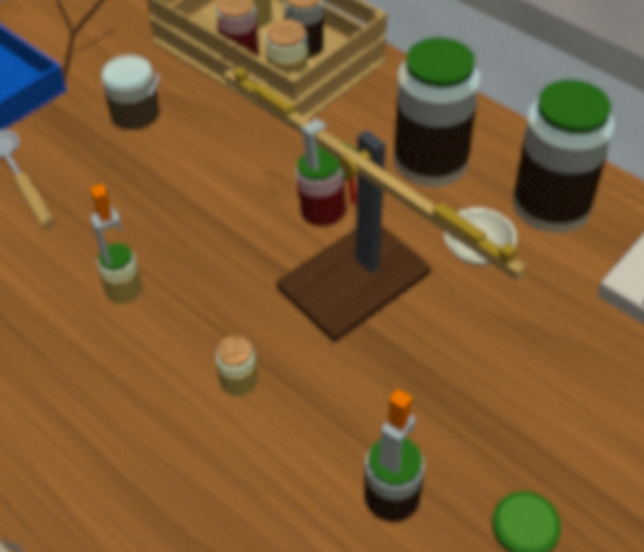

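The scene crop shows the bar running from (145,105), the raised right end, to (310,490). Both hooks have their spines on the robot side and open roughly toward the bar. The side crop agrees. Next I'll fit the bar pose and plan the move.

```bash
cat >> h.py <<'E'
np.set_printoptions(precision=4,suppress=True)
def go(target,yaw=None,s=None):
    """fractions from current tool pose to target TCP, yaw = heading of tool y from world y (rad)"""
    s=s or r.read_state(); R=Ro.from_quat(s["eef_rot"]).as_matrix()
    d=R.T@(np.array(target)-s["ee_pos"])/0.2
    w=np.zeros(3)
    if yaw is not None:
        c,n=np.cos(yaw),np.sin(yaw)
        Rt=np.array([[-c,-n,0],[-n,c,0],[0,0,-1.]]).T
        Rt=np.c_[[-c,-n,0],[-n,c,0],[0,0,-1.]]
        w=Ro.from_matrix(R.T@Rt).as_rotvec()/(np.pi/2)
    print("shift",np.round(d,3),"turn",np.round(w,3),"at",s["ee_pos"])
    return d,w
E
python3 - <<'E'
from h import *
from scipy.optimize import least_squares
C={n:eyes.camera(n) for n in("scene","side")}
obs={"bar_mid":((312,232),(330,220)),"right_arm":((289,166),(392,257)),"left_arm":((344,307),(290,185)),"bean_jar":((324,258),(311,209)),"stand":((313,290),(334,272))}
loc={"bar_mid":(0,0,0),"right_arm":(0,-.19,.009),"left_arm":(0,.19,.009),"bean_jar":(0,.07,0)}
def f(p):
    o=[]
    for k,v in obs.items():
        if k=="stand": X=np.array([p[0],p[1],0])
        else: X=np.array([p[0],p[1],.21])+Ro.from_euler("ZX",[p[2],p[3]]).as_matrix()@np.array(loc[k])
        for n,q in zip(("scene","side"),v): o+=list(proj(C[n],X)-q)
    return np.array(o)
s=least_squares(f,[.607,-.007,-.15,-.11],loss="soft_l1"); print(s.x,"\n",s.fun.reshape(-1,4)); print(C["scene"]["mtx"][0,0])
go([.42,.35,.28],-.157);go([.42,-.2,.28],-.157)
E
```

```text
[ 0.6076 -0.0104 -0.1574 -0.1105] 
 [[ 1.6689  0.5371  5.0621 -0.008 ]
 [-0.7374 -0.1741 -1.7639 -0.1953]
 [ 0.1672 -0.5491 -0.0348  0.1325]
 [ 0.1462  0.9825  6.557  -1.6172]
 [ 0.2781 -1.9286 -0.0982  0.1842]]
526.903321230966
shift [-1.587 -0.899 -0.287] turn [ 0.    -0.    -0.064] at [0.1588 0.6045 0.2226]
shift [-2.285 -3.559 -0.287] turn [ 0.    -0.    -0.064] at [0.1588 0.6045 0.2226]
```

Emit:
{"method": "play_rows", "body": {"motion": [[-0.8,-0.5,-0.3,0,0,-0.064,100],[-0.8,-0.5,-0.3,0,0,-0.064,100],[-0.8,-0.5,-0.3,0,0,-0.064,100],[-0.8,-0.5,-0.3,0,0,-0.064,100]]}}

```text
time: 2.85
ee_pos: [0.2922, 0.4644, 0.2846]
eef_rot: [0.081, 0.997, 0.001, 0.001]
ft_force: [-0.7, 0.2, -0.5]
width: 0.0869
```

Emit:
{"method": "play_rows", "body": {"motion": [[-0.8,-0.82,0,0,0,0,100],[-0.8,-0.82,0,0,0,0,100],[-0.8,-0.82,0,0,0,0,100],[-0.8,-0.82,0,0,0,0,100]]}}

```text
time: 3.35
ee_pos: [0.4218, 0.2782, 0.2826]
eef_rot: [0.079, 0.997, 0.0, 0.0]
ft_force: [-0.4, 0.3, 1.0]
width: 0.0872
```

Emit:
{"method": "play_rows", "body": {"motion": [[-0.13,-0.82,0,0,0,0,100],[-0.13,-0.82,0,0,0,0,100],[-0.13,-0.82,0,0,0,0,100],[-0.13,-0.82,0,0,0,0,100]]}}

```text
time: 3.85
ee_pos: [0.421, 0.112, 0.2829]
eef_rot: [0.08, 0.997, 0.0, 0.0]
ft_force: [0.1, 0.3, -0.2]
width: 0.087
```

Emit:
{"method": "play_rows", "body": {"motion": [[-0.13,-0.82,0,0,0,0,100],[-0.13,-0.82,0,0,0,0,100],[-0.13,-0.82,0,0,0,0,100],[-0.13,-0.82,0,0,0,0,100]]}}

```text
time: 4.35
ee_pos: [0.4212, -0.0532, 0.2828]
eef_rot: [0.08, 0.997, 0.0, 0.0]
ft_force: [1.3, 0.5, -0.0]
width: 0.0868
```

Emit:
{"method": "play_rows", "body": {"motion": [[-0.13,-0.82,0,0,0,0,100],[-0.13,-0.82,0,0,0,0,100],[-0.13,-0.82,0,0,0,0,100],[-0.13,-0.82,0,0,0,0,100],[-0.13,-0.82,0,0,0,0,100]]}}

```text
time: 4.97
ee_pos: [0.4221, -0.2157, 0.2823]
eef_rot: [0.077, 0.997, -0.0, -0.0]
ft_force: [0.4, 0.1, -0.8]
width: 0.087
```

```bash
python3 - <<'E'
from h import *
c=eyes.camera("wrist"); save("w0",c["image"]); np.savez("w0",**{k:c[k] for k in("mtx","R","t","image")})
for l,z in(("big_grip",.1715),("big_hook",.141),("right_arm",.24)):
    for d in eyes.landmark_of(c,l)[:2]: print(l,d["xy"],d["p"],plane(c,d["xy"],z))
im=cv2.cvtColor(c["image"],cv2.COLOR_RGB2HSV); m=cv2.inRange(im,(5,190,120),(18,255,255))
n,lab,st,ce=cv2.connectedComponentsWithStats(m)
for i in range(1,n):
    if st[i][4]>200: print(st[i],ce[i])
E
```

```text
big_grip [298.0, 229.1] 0.64 [ 0.4182 -0.2293  0.1715]
big_hook [304.0, 216.6] 0.88 [ 0.4172 -0.2256  0.141 ]
[288 211  28  39 402] [301.9701 223.6866]
```

View pics/w0.png

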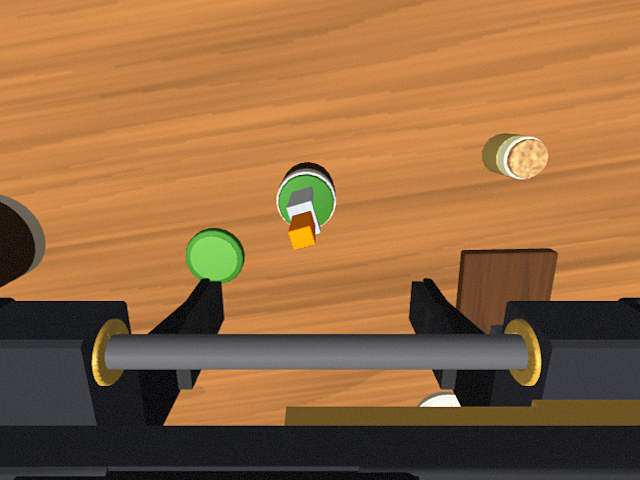

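```bash
python3 - <<'E'
import numpy as np,cv2
im=cv2.cvtColor(np.load("w0.npz")["image"],cv2.COLOR_RGB2BGR)[170:260,260:350]
cv2.imwrite("pics/w0c.png",cv2.resize(im,None,fx=6,fy=6,interpolation=cv2.INTER_CUBIC))
E
```

```text
(no output)
```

View pics/w0c.png

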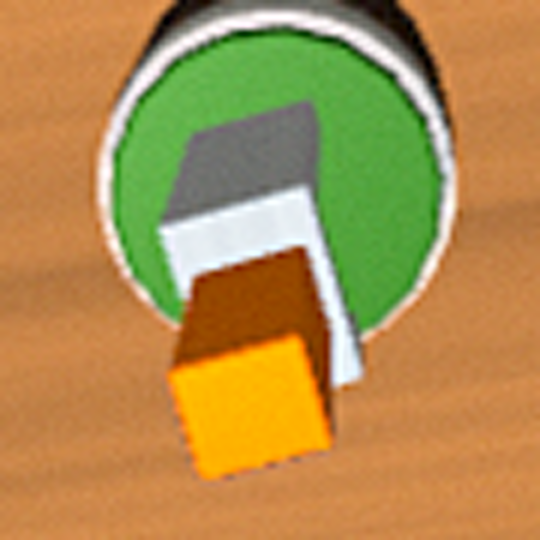

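The wrist crop shows the orange post's top face with corners at (168,372), (300,337), (331,444) and (204,478), and the hook plate's back edge from (160,227) to (308,187). The spine faces the robot. I'll back-project these.

```bash
python3 - <<'E'
from h import *
c=dict(np.load("w0.npz")); g=lambda p,z: plane(c,(p[0]/6+260-.4,p[1]/6+170-.4),z)
T=np.array([g(p,.194) for p in[(168,372),(300,337),(331,444),(204,478)]]);print(T,T.mean(0))
a=lambda v:np.arctan2(v[1],v[0])
print("len",[np.linalg.norm(T[i]-T[(i+1)%4]) for i in range(4)])
print("yaw y-edges",a(T[1]-T[0])-np.pi/2,a(T[2]-T[3])-np.pi/2,"x-edges",a(T[3]-T[0]),a(T[2]-T[1]))
b,d,e=g((160,227),.149),g((308,187),.149),g((362,380),.149)
print("plate",np.linalg.norm(b-d),np.linalg.norm(e-d),a(d-b)-np.pi/2,a(e-d)); m=(b+d)/2; print("axis from plate", m+.014*(e-d)/np.linalg.norm(e-d))
s=r.read_state();R=Ro.from_quat(s["eef_rot"]).as_matrix();print(s["ee_pos"],"tool y yaw",a(R[:,1])-np.pi/2)
E
```

```text
[[ 0.4125 -0.2345  0.194 ]
 [ 0.4108 -0.2192  0.194 ]
 [ 0.4238 -0.2177  0.194 ]
 [ 0.4256 -0.2326  0.194 ]] [ 0.4182 -0.226   0.194 ]
len [np.float64(0.01538592578478754), np.float64(0.01306319820658757), np.float64(0.01502670756031284), np.float64(0.013165006806772944)]
yaw y-edges 0.1144858061399916 0.12096323479656212 x-edges 0.14058802699498624 0.113265846811467
plate 0.019977713503449283 0.027024844176964716 0.11439389688220913 0.11032899693731606
axis from plate [ 0.4186 -0.2261  0.149 ]
[ 0.4216 -0.2165  0.2825] tool y yaw -0.15379199463199944
```

```bash
python3 - <<'E'
from h import *
go([.4184,-.226,.1525],.115)
E
```

```text
shift [ 0.009 -0.05   0.65 ] turn [ 0.     0.    -0.171] at [ 0.4216 -0.2165  0.2825]
```

Emit:
{"method": "play_rows", "body": {"motion": [[0.01,-0.05,0.0,0,0,-0.11,100],[0.01,-0.05,0.1,0,0,-0.171,100],[0.01,-0.05,0.3,0,0,-0.171,100],[0.01,-0.05,0.5,0,0,-0.171,100],[0.01,-0.05,0.65,0,0,-0.171,100]]}}

```text
time: 5.8
ee_pos: [0.4174, -0.2264, 0.151]
eef_rot: [-0.057, 0.998, 0.0, -0.0]
ft_force: [0.1, 0.3, 0.7]
width: 0.087
```

Emit:
{"method": "play_rows", "body": {"motion": [[0,0,0,0,0,0,40],[0,0,0,0,0,0,25],[0,0,0,0,0,0,10],[0,0,0,0,0,0,0],[0,0,0,0,0,0,0]], "squeeze": 30}}

```text
time: 6.42
ee_pos: [0.4178, -0.2275, 0.1529]
eef_rot: [-0.056, 0.998, 0.0, 0.0]
ft_force: [0.3, -0.2, 0.8]
width: 0.045
```

Emit:
{"method": "play_rows", "body": {"motion": [[0,0,0,0,0,0,0],[0,0,0,0,0,0,0],[0,0,0,0,0,0,0],[0,0,0,0,0,0,0],[0,0,0,0,0,0,0]], "squeeze": 30}}

```text
time: 7.05
ee_pos: [0.4174, -0.2273, 0.1523]
eef_rot: [-0.056, 0.998, 0.0, -0.0]
ft_force: [0.4, 0.5, -2.6]
width: 0.0157
```

Emit:
{"method": "play_rows", "body": {"motion": [[0,0,-0.1,0,0,0,0],[0,0,-0.25,0,0,0,0],[0,0,-0.45,0,0,0,0],[0,0,-0.61,0,0,0.08,0],[0,0,-0.61,0,0,0.172,0]], "squeeze": 40}}

```text
time: 7.68
ee_pos: [0.4185, -0.2279, 0.2766]
eef_rot: [0.081, 0.997, 0.0, 0.002]
ft_force: [-0.0, 0.2, -3.1]
width: 0.016
```

```bash
python3 - <<'E'
from h import *
go([.5157,-.1437,.2745],-.157); print(r.read_state()["ft_force"])
E
```

```text
shift [-0.412  0.494  0.012] turn [ 0.     0.002 -0.003] at [ 0.4185 -0.2279  0.2766]
[-0.0427  0.1557 -3.064 ]
```

Emit:
{"method": "play_rows", "body": {"motion": [[-0.1,0.12,0.01,0,0,0,0],[-0.22,0.26,0.01,0,0,0,0],[-0.34,0.4,0.01,0,0,0,0],[-0.41,0.49,0.01,0,0,0,0],[-0.41,0.49,0.01,0,0,0,0]]}}

```text
time: 8.3
ee_pos: [0.5147, -0.1418, 0.2717]
eef_rot: [0.077, 0.997, -0.0, -0.001]
ft_force: [0.1, 0.3, -3.5]
width: 0.0153
```

```bash
python3 - <<'E'
from h import *
c=eyes.camera("wrist"); save("w1",c["image"]); np.savez("w1",**{k:c[k] for k in("mtx","R","t","image")})
s=r.read_state();print(s["ee_pos"],s["eef_rot"],s["ft_force"])
for z in (.225,.241):
  for y in (-.115,-.146,-.19,-.235): 
    X=np.array([.6076+.1564*y,-.0104+.9877*y,z]);print(z,y,proj(c,X))
E
```

```text
[ 0.5139 -0.1433  0.272 ] [ 0.0784  0.9969 -0.0005 -0.0007] [-0.2443 -0.8489 -2.7989]
0.225 -0.115 [363.8779 368.9703]
0.225 -0.146 [314.6684 368.8745]
0.225 -0.19 [244.8323 368.7385]
0.225 -0.235 [173.4209 368.5995]
0.241 -0.115 [367.0599 385.9555]
0.241 -0.146 [314.5467 385.8522]
0.241 -0.19 [240.023  385.7056]
0.241 -0.235 [163.819  385.5557]
```

View pics/w1.png

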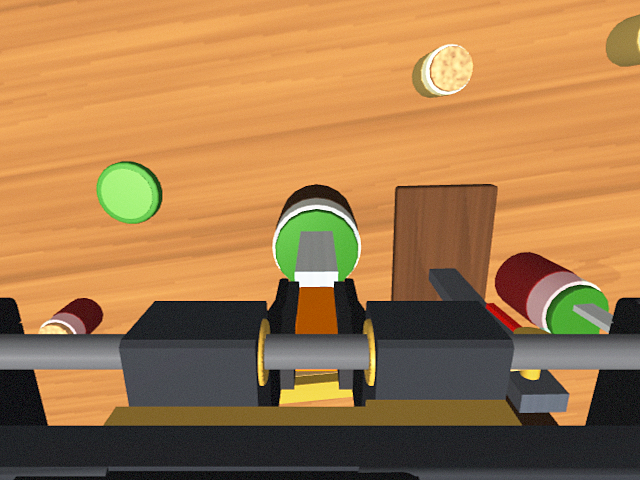

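```bash
python3 - <<'E'
from h import *
w=dict(np.load("w1.npz")); 
A=cv2.resize(w["image"][365:410,270:365],None,fx=4,fy=4,interpolation=cv2.INTER_CUBIC)
c=eyes.camera("scene"); s=eyes.camera("side")
np.savez("s1",**{k:c[k] for k in("mtx","R","t","image")});np.savez("d1",**{k:s[k] for k in("mtx","R","t","image")})
def ov(c,f,p=(.6076,-.0104,-.1574,-.1105)):
    im=cv2.resize(c["image"],None,fx=f,fy=f,interpolation=cv2.INTER_CUBIC)
    M=Ro.from_euler("ZX",p[2:]).as_matrix()
    q=lambda v:tuple(np.round((proj(c,np.array([p[0],p[1],.21])+M@np.array(v))+.5)*f-.5).astype(int).tolist())
    for x in(-.006,.006): cv2.line(im,q((x,-.235,.007)),q((x,.235,.007)),(0,255,255),1)
    for y in(-.235,-.19,-.115,.115,.19,.235): cv2.line(im,q((-.006,y,.007)),q((.006,y,.007)),(255,0,255),1)
    return im,q
i1,q1=ov(c,4); i2,q2=ov(s,4)
u,v=q1((0,-.17,0)); B=i1[v-150:v+150,u-150:u+250]
u2,v2=q1((0,.17,0)); D=i1[v2-150:v2+150,u2-250:u2+150]
u,v=q2((0,-.17,0)); E_=i2[v-150:v+150,u-200:u+200]
Z=np.zeros((600,800,3),np.uint8);Z[:300,:400]=B;Z[:300,400:]=D;Z[300:,:400]=E_;Z[300:480,400:780]=A
save("mix1",Z)
E
```

```text
(no output)
```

View pics/mix1.png

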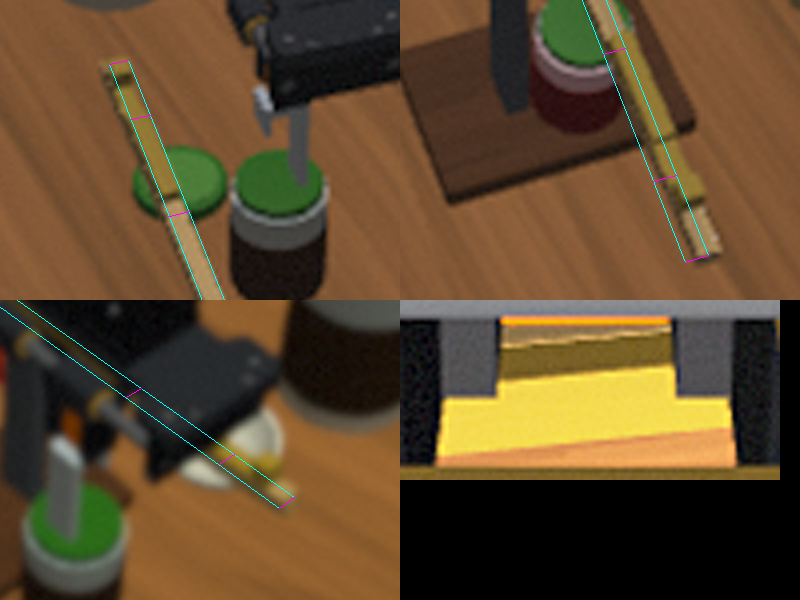

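The mix shows my overlay about 1–4 px off the bar in the scene view, a small yaw error. It also shows both sleeves sitting slightly outward of nominal. I'll refine the pose by fitting edges on the first, unoccluded pictures.

```bash
cat > fit.py <<'E'
from h import *
from scipy.optimize import least_squares
from scipy.ndimage import map_coordinates
c=dict(np.load("s1.npz"));d=dict(np.load("d1.npz"))
D=[]
for cam,f,sx in((c,"scene0",1),(d,"side0",-1)):
    g=cv2.resize(cv2.imread(f"pics/{f}.png"),None,fx=4,fy=4,interpolation=cv2.INTER_CUBIC)
    e=np.max([cv2.Canny(cv2.GaussianBlur(k,(0,0),2.5),15,40) for k in cv2.split(g)],axis=0)
    D.append((cam,cv2.distanceTransform(255-e,cv2.DIST_L2,5)/4,sx))
def res(p,full=False):
    M=Ro.from_euler("ZX",p[2:4]).as_matrix();o=[]
    for cam,dt,sx in D:
        P=[]
        for x,k in((-.006,1),(.006,1),(sx*.006,-1)):
            for y in np.arange(-.105,.045,.005): P.append((x,y,k*.007))
            for s in(-1,1):
                for y in np.arange(.135,.165,.005): P.append((x,s*y,.015 if k>0 else -.007))
        uv=np.array([proj(cam,np.array([p[0],p[1],.21])+M@np.array(v)) for v in P])
        uv=(uv+.5)*4-.5
        o.append(map_coordinates(dt,[uv[:,1],uv[:,0]],order=1,mode="nearest"))
    return np.concatenate(o)
best=None
for a in(-.157,-.14,-.12,-.17):
  for x in(.603,.6076,.612):
    s=least_squares(res,[x,-.0104,a,-.11],loss="cauchy",f_scale=.5,diff_step=1e-3,x_scale=[.003,.003,.01,.01])
    if best is None or s.cost<best.cost: best=s
    print(s.x,s.cost)
p=best.x; f=res(p); print(np.median(f),np.round(f.reshape(2,-1,42).mean(2),2))
np.save("bar.npy",p)
E
python3 fit.py
```

```text
[ 0.6062 -0.0113 -0.1305 -0.1178] 8.885123354686158
[ 0.6063 -0.0108 -0.1299 -0.1152] 8.865494770814792
[ 0.6062 -0.0111 -0.1302 -0.1165] 8.890238147721846
[ 0.6066 -0.0084 -0.1304 -0.1168] 9.427833634028502
[ 0.6062 -0.0108 -0.1299 -0.1156] 8.891818528219126
[ 0.6066 -0.0102 -0.1575 -0.0172] 25.037133236788577
[ 0.6066 -0.0094 -0.105  -0.2073] 24.578789687509015
[ 0.6063 -0.0108 -0.1303 -0.1159] 8.877180286289013
[ 0.6069 -0.0078 -0.1057 -0.2067] 25.38137183211859
[ 0.6062 -0.0108 -0.1301 -0.1157] 8.879824202649207
[ 0.6062 -0.011  -0.13   -0.1165] 8.891166983454175
[ 0.6064 -0.0091 -0.1304 -0.116 ] 9.18253597586098
0.13861361 [[0.09 0.05 0.42]
 [0.19 0.31 0.4 ]]
```

```bash
python3 - <<'E'
from h import *
go([.5865,-.1558,.2755],-.130)
E
```

```text
shift [-0.37   0.002 -0.016] turn [-0.    -0.    -0.018] at [ 0.5133 -0.1444  0.2724]
```

Emit:
{"method": "play_rows", "body": {"motion": [[-0.05,0,-0.016,0,0,-0.018,0],[-0.15,0,-0.016,0,0,-0.018,0],[-0.25,0,-0.016,0,0,-0.018,0],[-0.33,0,-0.016,0,0,-0.018,0],[-0.37,0,-0.016,0,0,-0.018,0]]}}

```text
time: 9.07
ee_pos: [0.587, -0.156, 0.2757]
eef_rot: [0.065, 0.998, -0.0, -0.0]
ft_force: [-0.2, -0.2, -2.1]
width: 0.0162
```

Emit:
{"method": "play_rows", "body": {"motion": [[0,0,0,0,0,0,0],[0,0,0,0,0,0,0]]}}

```text
time: 9.32
ee_pos: [0.5864, -0.1555, 0.2759]
eef_rot: [0.065, 0.998, 0.0, -0.0]
ft_force: [0.3, -0.2, -3.3]
width: 0.0161
```

```bash
python3 - <<'E'
from h import *
c=eyes.camera("scene"); d=eyes.camera("side"); w=eyes.camera("wrist")
s=r.read_state(); print(s["ee_pos"],s["eef_rot"],s["ft_force"]); go([.5865,-.1558,.2755],-.130,s)
A=cv2.resize(c["image"][130:230,270:370],None,fx=4,fy=4,interpolation=cv2.INTER_CUBIC)
B=cv2.resize(d["image"][200:300,300:400],None,fx=4,fy=4,interpolation=cv2.INTER_CUBIC)
save("mix2",np.hstack([A,B]))
E
```

```text
[ 0.5867 -0.1551  0.276 ] [0.0648 0.9979 0.0003 0.0002] [-0.1604 -0.1138 -3.1998]
shift [ 0.001 -0.003  0.002] turn [0. 0. 0.] at [ 0.5867 -0.1551  0.276 ]
```

View pics/mix2.png

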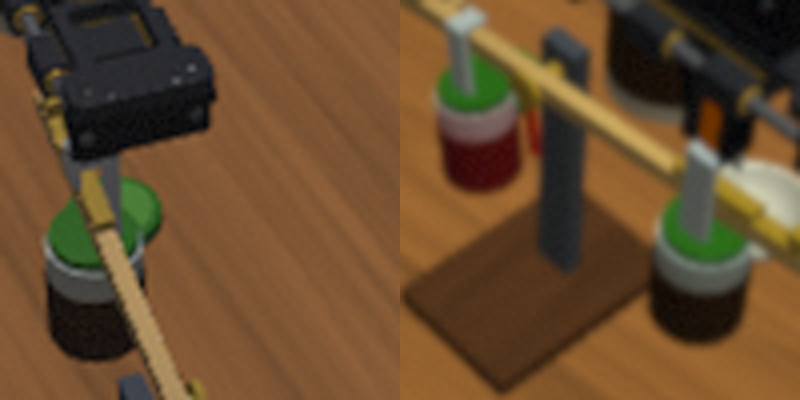

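Emit:
{"method": "play_rows", "body": {"motion": [[0,0,0.03,0,0,0,0],[0,0,0.06,0,0,0,0],[0,0,0.09,0,0,0,0],[0,0,0.105,0,0,0,0],[0,0,0.115,0,0,0,0]]}}

```text
time: 10.1
ee_pos: [0.587, -0.1552, 0.2525]
eef_rot: [0.065, 0.998, 0.0, -0.0]
ft_force: [0.3, -0.5, -3.1]
width: 0.016
```

Emit:
{"method": "play_rows", "body": {"motion": [[0,0,0.015,0,0,0,0],[0,0,0.03,0,0,0,0],[0,0,0.045,0,0,0,0],[0,0,0.06,0,0,0,0],[0,0,0.06,0,0,0,0]]}}

```text
time: 10.72
ee_pos: [0.587, -0.1552, 0.2405]
eef_rot: [0.065, 0.998, 0.0, -0.0]
ft_force: [-0.4, -0.8, -1.5]
width: 0.0157
```

```bash
cat > st.py <<'E'
from h import *
import sys
p=np.load("bar.npy")
def land(cam,l):
    q=eyes.landmark_of(cam,l); return q[0]["xy"] if q else None
F=[]
for _ in range(4):
    eyes.camera("scene"); F.append(r.read_state()["ft_force"])
s=r.read_state(); M=Ro.from_euler("Z",p[2]).as_matrix()
b=M.T@(s["ee_pos"]-[p[0],p[1],.21]); print("t",s["time"],"tcp",s["ee_pos"],"bar-level-frame",b,"F(bar axes)",M.T@np.mean(F,0),"w",s["width"])
E
python3 st.py
```

```text
t 10.925 tcp [ 0.587  -0.1551  0.2408] bar-level-frame [-0.0004 -0.1456  0.0308] F(bar axes) [-0.5429  0.0955 -1.8471] w 0.015818909439004557
```

Emit:
{"method": "play_rows", "body": {"motion": [[0,-0.02,0,0,0,0,0],[0,-0.045,0,0,0,0,0],[0,-0.07,0,0,0,0,0],[0,-0.095,0,0,0,0,0],[0,-0.12,0,0,0,0,0]]}}

```text
time: 11.55
ee_pos: [0.5838, -0.1794, 0.2407]
eef_rot: [0.065, 0.998, 0.0, -0.0]
ft_force: [0.3, 0.7, -2.4]
width: 0.0155
```

Emit:
{"method": "play_rows", "body": {"motion": [[0,-0.01,0,0,0,0,0],[0,-0.02,0,0,0,0,0],[0,-0.03,0,0,0,0,0],[0,-0.04,0,0,0,0,0],[0,-0.05,0,0,0,0,0]]}}

```text
time: 12.18
ee_pos: [0.5826, -0.189, 0.2407]
eef_rot: [0.065, 0.998, 0.0, 0.0]
ft_force: [1.0, 1.2, -1.1]
width: 0.0155
```

```bash
python3 st.py
```

```text
t 12.375 tcp [ 0.5826 -0.1892  0.2407] bar-level-frame [-0.0004 -0.18    0.0307] F(bar axes) [ 0.1444 -0.1812 -1.7338] w 0.01600998153050848
```

Emit:
{"method": "play_rows", "body": {"motion": [[0,-0.01,0,0,0,0,0],[0,-0.02,0,0,0,0,0],[0,-0.03,0,0,0,0,0],[0,-0.04,0,0,0,0,0]]}}

```text
time: 12.88
ee_pos: [0.5816, -0.197, 0.2407]
eef_rot: [0.065, 0.998, 0.0, 0.0]
ft_force: [0.6, 1.1, -2.9]
width: 0.0159
```

```bash
python3 st.py
```

```text
t 13.075 tcp [ 0.5815 -0.1972  0.2407] bar-level-frame [-0.0004 -0.188   0.0307] F(bar axes) [ 0.2095 -1.0782 -1.799 ] w 0.015705881014690806
```

Emit:
{"method": "play_rows", "body": {"motion": [[0,-0.01,0,0,0,0,0],[0,-0.02,0,0,0,0,0],[0,-0.02,0,0,0,0,0]]}}

```text
time: 13.45
ee_pos: [0.581, -0.2011, 0.2407]
eef_rot: [0.065, 0.998, -0.0, -0.0]
ft_force: [-0.0, -0.8, -2.3]
width: 0.0159
```

Emit:
{"method": "play_rows", "body": {"motion": [[0,-0.01,0,0,0,0,0],[0,-0.02,0,0,0,0,0],[0,-0.02,0,0,0,0,0]]}}

```text
time: 13.82
ee_pos: [0.5805, -0.2051, 0.2407]
eef_rot: [0.065, 0.998, -0.0, -0.0]
ft_force: [0.4, 0.6, -2.1]
width: 0.0156
```

```bash
python3 st.py
```

```text
t 14.025 tcp [ 0.5805 -0.2049  0.2407] bar-level-frame [-0.0004 -0.1958  0.0307] F(bar axes) [ 0.0541 -1.0288 -2.3787] w 0.01562741704504249
```

Emit:
{"method": "play_rows", "body": {"motion": [[0,-0.01,0,0,0,0,0],[0,-0.015,0,0,0,0,0],[0,-0.015,0,0,0,0,0]]}}

```text
time: 14.4
ee_pos: [0.5802, -0.2076, 0.2406]
eef_rot: [0.065, 0.998, 0.0, -0.0]
ft_force: [-0.1, 0.7, -2.4]
width: 0.0159
```

```bash
python3 st.py; python3 - <<'E'
from h import *
c=eyes.camera("scene"); save("scn3",c["image"])
save("c3",cv2.resize(c["image"][130:230,255:355],None,fx=5,fy=5,interpolation=cv2.INTER_CUBIC))
E
```

```text
t 14.6 tcp [ 0.5802 -0.2075  0.2407] bar-level-frame [-0.0004 -0.1984  0.0307] F(bar axes) [-0.3634  1.4473 -2.3736] w 0.015562522351090277
```

View pics/c3.png

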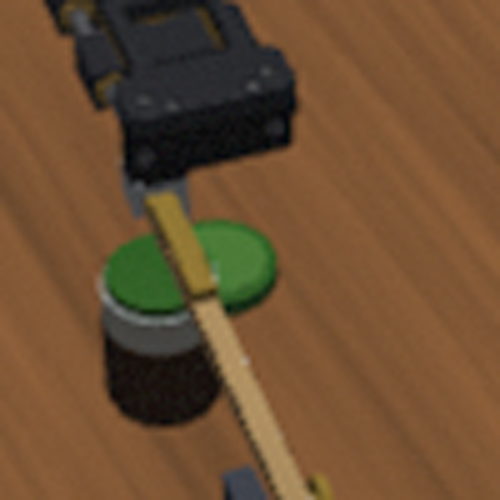

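Emit:
{"method": "play_rows", "body": {"motion": [[0,-0.005,0,0,0,0,0],[0,-0.01,0,0,0,0,0],[0,-0.01,0,0,0,0,0]]}}

```text
time: 15.02
ee_pos: [0.5802, -0.2078, 0.2403]
eef_rot: [0.064, 0.998, 0.001, -0.0]
ft_force: [-0.2, 6.7, -2.8]
width: 0.0158
```

```bash
python3 st.py
```

```text
t 15.225 tcp [ 0.5802 -0.2078  0.2403] bar-level-frame [-0.0004 -0.1986  0.0303] F(bar axes) [-0.499   6.9656 -2.7582] w 0.01570791291260801
```

Emit:
{"method": "play_rows", "body": {"motion": [[0,0.02,0,0,0,0,0],[0,0.02,0.02,0,0,0,0],[0,0.02,0.05,0,0,0,0],[0,0.022,0.08,0,0,0,0],[0,0.025,0.11,0,0,0,0]]}}

```text
time: 15.85
ee_pos: [0.5804, -0.2051, 0.2182]
eef_rot: [0.065, 0.998, -0.0, -0.0]
ft_force: [-0.5, -1.9, 0.1]
width: 0.0155
```

```bash
python3 st.py
```

```text
t 16.05 tcp [ 0.5804 -0.2047  0.2186] bar-level-frame [-0.0006 -0.1956  0.0086] F(bar axes) [-0.6135 -1.2192 -1.1451] w 0.015583643931421604
```

Emit:
{"method": "play_rows", "body": {"motion": [[0,0,0.02,0,0,0,0],[0,0.002,0.04,0,0,0,0],[0,0.003,0.052,0,0,0,0],[0,0.003,0.052,0,0,0,0]]}}

```text
time: 16.55
ee_pos: [0.5807, -0.2042, 0.2082]
eef_rot: [0.065, 0.998, -0.0, 0.0]
ft_force: [-0.1, -1.5, 0.7]
width: 0.0158
```

```bash
python3 st.py
```

```text
t 16.75 tcp [ 0.5807 -0.2042  0.2085] bar-level-frame [-0.0003 -0.1951 -0.0015] F(bar axes) [ 0.1587 -1.2092 -0.4932] w 0.01585889932349774
```

Emit:
{"method": "play_rows", "body": {"motion": [[0,0,0.008,0,0,0,0],[0,0,0.008,0,0,0,22],[0,0,0.008,0,0,0,25],[0,0,0.0,0,0,0,28],[0,0,-0.01,0,0,0,30]]}}

```text
time: 17.38
ee_pos: [0.5807, -0.2041, 0.2105]
eef_rot: [0.065, 0.998, 0.0, 0.0]
ft_force: [-0.2, -0.6, 0.1]
width: 0.0251
```

```bash
python3 st.py; python3 - <<'E'
from h import *
c=eyes.camera("scene");d=eyes.camera("side"); save("scn4",c["image"])
A=cv2.resize(c["image"][120:240,240:340],None,fx=4,fy=4,interpolation=cv2.INTER_CUBIC)
B=cv2.resize(d["image"][190:310,330:430],None,fx=4,fy=4,interpolation=cv2.INTER_CUBIC)
save("mix4",np.hstack([A,B]))
E
```

```text
t 17.575 tcp [ 0.5807 -0.2041  0.2104] bar-level-frame [-0.0003 -0.195   0.0004] F(bar axes) [0.0943 0.2041 0.0757] w 0.025700714182176967
```

View pics/mix4.png

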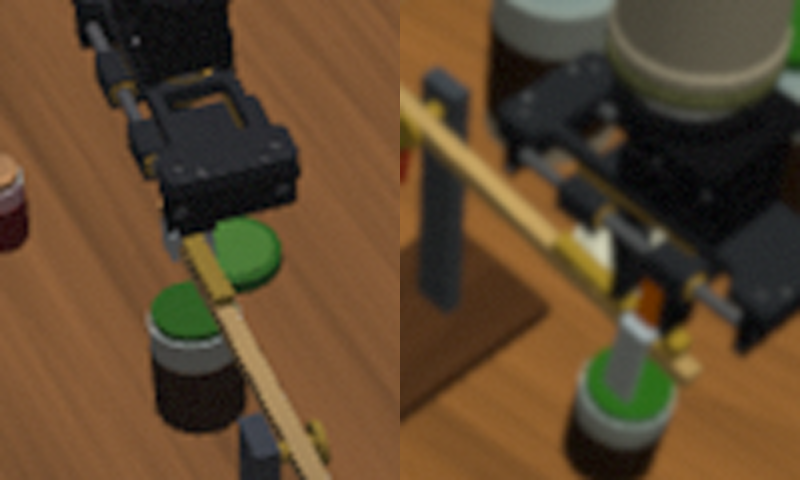

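The jar hangs beside the end stop and is let go; the gripper reads no load. I'll raise the gripper clear.

Emit:
{"method": "play_rows", "body": {"motion": [[0,0,-0.03,0,0,0,40],[0,0,-0.1,0,0,0,45],[0,0,-0.2,0,0,0,50],[0,0,-0.35,0,0,0,60],[0,0,-0.5,0,0,0,100]]}}

```text
time: 18.3
ee_pos: [0.5806, -0.2043, 0.3124]
eef_rot: [0.065, 0.998, -0.0, 0.0]
ft_force: [0.3, 0.6, -0.8]
width: 0.0546
```

```bash
python3 st.py; python3 - <<'E'
from h import *
p=np.load("bar.npy")
c=eyes.camera("scene");d=eyes.camera("side")
for l in("big_hook","big_grip","left_arm","right_arm","small_grip","small_hook"):
    q=[eyes.landmark_of(k,l) for k in(c,d)]
    if all(q):
        x=tri([(k,v[0]["xy"]) for k,v in zip((c,d),q)]); print(l,x,Ro.from_euler("Z",p[2]).as_matrix().T@(x-[p[0],p[1],.21]),[v[0]["p"] for v in q])
go([.36,.05,.31],0.0)
E
```

```text
t 18.5 tcp [ 0.5808 -0.2044  0.3112] bar-level-frame [-0.0002 -0.1953  0.1012] F(bar axes) [ 0.0087 -0.0791  0.6313] w 0.07048997461706694
big_hook [ 0.5844 -0.2087  0.1889] [ 0.004  -0.199  -0.0211] [0.57, 0.67]
big_grip [ 0.5811 -0.2064  0.2331] [ 0.0003 -0.1972  0.0231] [0.66, 0.87]
left_arm [0.4979 0.1481 0.1078] [-0.1281  0.1435 -0.1022] [0.58, 0.68]
small_grip [0.4099 0.1956 0.1496] [-0.2215  0.1793 -0.0604] [0.93, 0.65]
small_hook [0.4101 0.1952 0.1233] [-0.2212  0.1789 -0.0867] [0.76, 0.84]
shift [1.258 1.118 0.001] turn [ 0.    -0.    -0.082] at [ 0.5806 -0.2042  0.3103]
```

Emit:
{"method": "play_rows", "body": {"motion": [[0.55,0.92,0.02,0,0,0,100],[0.55,0.92,0.02,0,0,0,100],[0.55,0.92,0.02,0,0,0,100],[0.55,0.92,0.02,0,0,0,100]]}}

```text
time: 19.7
ee_pos: [0.4941, -0.0039, 0.3064]
eef_rot: [0.062, 0.998, 0.001, 0.0]
ft_force: [0.1, -1.4, 0.4]
width: 0.0869
```

Emit:
{"method": "play_rows", "body": {"motion": [[0.55,0.92,0.1,0,0,0,100],[0.55,0.92,0.1,0,0,0,100],[0.55,0.92,0.1,0,0,0,100],[0.55,0.92,0.1,0,0,0,100],[0.55,0.92,0.1,0,0,0,100]]}}

```text
time: 20.32
ee_pos: [0.409, 0.191, 0.2861]
eef_rot: [0.063, 0.998, -0.0, -0.0]
ft_force: [-0.3, -0.0, 0.2]
width: 0.087
```

```bash
python3 - <<'E'
from h import *
c=eyes.camera("wrist"); np.savez("w2",**{k:c[k] for k in("mtx","R","t","image")})
s=r.read_state();print(s["ee_pos"],s["time"])
u,v=proj(c,[.410,.1955,.165]).astype(int); u0,v0=max(u-45,0),max(v-50,0); print(u0,v0)
A=cv2.resize(c["image"][v0:v0+90,u0:u0+90],None,fx=6,fy=6,interpolation=cv2.INTER_CUBIC); save("w2c",A)
E
```

```text
[0.4099 0.1894 0.2863] 20.375
278 177
```

View pics/w2c.png

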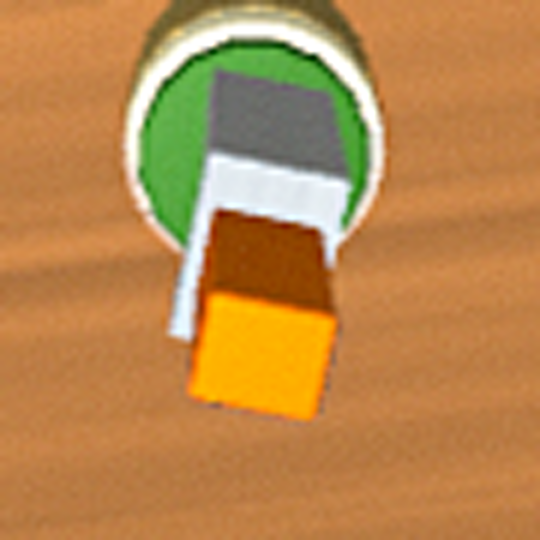

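The crop shows the small jar's post top with corners at (208,290), (336,318), (316,420) and (190,396). The hook plate's back edge runs from (210,153) to (350,181), with its left side ending at (170,336).

```bash
python3 - <<'E'
from h import *
c=dict(np.load("w2.npz")); g=lambda p,z: plane(c,(p[0]/6+278-.4,p[1]/6+177-.4),z)
T=np.array([g(p,.179) for p in[(208,290),(336,318),(316,420),(190,396)]]);print(T.mean(0))
a=lambda v:np.arctan2(v[1],v[0])
print("len",[np.linalg.norm(T[i]-T[(i+1)%4]) for i in range(4)])
print("yaw y-edges",a(T[1]-T[0])-np.pi/2,a(T[2]-T[3])-np.pi/2,"x-edges",a(T[3]-T[0]),a(T[2]-T[1]))
b,d,e=g((210,153),.134),g((350,181),.134),g((170,336),.134)
print("plate",np.linalg.norm(b-d),np.linalg.norm(e-b),a(d-b)-np.pi/2,a(e-b)); m=(b+d)/2; print("axis from plate", m+.014*(e-b)/np.linalg.norm(e-b))
X=T.mean(0); yaw=a(d-b)-np.pi/2; go([X[0],X[1],.1375],yaw)
E
```

```text
[0.4118 0.1936 0.179 ]
len [np.float64(0.015808817645065414), np.float64(0.013187040109830815), np.float64(0.01568550942357577), np.float64(0.013590556898281276)]
yaw y-edges -0.34960481375146446 -0.32428529304098275 x-edges -0.29107882117265893 -0.29903279121886783
plate 0.019743635062845214 0.026952657975260384 -0.3274178801549039 -0.33982000145628627
axis from plate [0.4121 0.1935 0.134 ]
shift [-0.007  0.022  0.744] turn [-0.     0.     0.127] at [0.4099 0.1894 0.2863]
```

Emit:
{"method": "play_rows", "body": {"motion": [[-0.007,0.022,0.02,0,0,0.1,100],[-0.007,0.022,0.15,0,0,0.127,100],[-0.007,0.022,0.35,0,0,0.127,100],[-0.007,0.022,0.57,0,0,0.127,100],[-0.007,0.022,0.724,0,0,0.127,100]]}}

```text
time: 21.0
ee_pos: [0.4123, 0.1916, 0.1401]
eef_rot: [0.165, 0.986, -0.0, -0.0]
ft_force: [-0.1, 0.2, -0.3]
width: 0.087
```

Emit:
{"method": "play_rows", "body": {"motion": [[0,0,0,0,0,0,40],[0,0,0,0,0,0,25],[0,0,0,0,0,0,10],[0,0,0,0,0,0,0],[0,0,0,0,0,0,0]], "squeeze": 30}}

```text
time: 21.62
ee_pos: [0.4122, 0.1935, 0.1419]
eef_rot: [0.164, 0.987, 0.0, 0.0]
ft_force: [-0.6, 0.2, -0.1]
width: 0.0446
```

Emit:
{"method": "play_rows", "body": {"motion": [[0,0,0,0,0,0,0],[0,0,0,0,0,0,0],[0,0,0,0,0,0,0],[0,0,0,0,0,0,0],[0,0,0,0,0,0,0]]}}

```text
time: 22.25
ee_pos: [0.4119, 0.1933, 0.1415]
eef_rot: [0.164, 0.986, -0.0, -0.0]
ft_force: [-0.7, 0.4, -0.9]
width: 0.0157
```

```bash
python3 - <<'E'
from h import *
p=np.load("bar.npy")
M=Ro.from_euler("Z",p[2]).as_matrix()
s=r.read_state();print(s["ee_pos"],s["width"])
c=eyes.camera("scene");d=eyes.camera("side")
# refit tilt only by edges
import importlib
from scipy.ndimage import map_coordinates
from scipy.optimize import minimize_scalar
D=[]
for cam,sx in((c,1),(d,-1)):
    g=cv2.resize(cam["image"],None,fx=4,fy=4,interpolation=cv2.INTER_CUBIC)
    e=np.max([cv2.Canny(cv2.GaussianBlur(k,(0,0),2.5),15,40) for k in cv2.split(g)],axis=0)
    D.append((cam,cv2.distanceTransform(255-e,cv2.DIST_L2,5)/4))
ts=np.arange(-.2,.2,.005);o=[]
for t in ts:
    Q=Ro.from_euler("ZX",[p[2],t]).as_matrix();v=0
    for cam,dt in D:
        P=[(x,y,.007) for x in(-.006,.006) for y in np.arange(-.1,.04,.004)]+[(x,y,.015) for x in(-.006,.006) for y in np.r_[np.arange(.135,.165,.004),np.arange(-.165,-.135,.004)]]
        uv=(np.array([proj(cam,np.array([p[0],p[1],.21])+Q@np.array(k)) for k in P])+.5)*4-.5
        v+=np.minimum(map_coordinates(dt,[uv[:,1],uv[:,0]],order=1,mode="nearest"),3).mean()
    o.append(v)
i=np.argsort(o)[:4];print("tilt",ts[i],np.array(o)[i])
tg=np.array([p[0],p[1],0])+M@np.array([-.07,.146,0]);print(tg)
E
```

```text
[0.4119 0.1933 0.1415] 0.015713918874920543
tilt [0.135 0.13  0.125 0.14 ] [0.3162 0.3206 0.3422 0.3447]
[0.5558 0.143  0.    ]
```

Emit:
{"method": "play_rows", "body": {"motion": [[0,0,-0.1,0,0,0,0],[0,0,-0.28,0,0,0,0],[0,0,-0.48,0,0,0,0],[0,0,-0.65,0,0,-0.06,0],[0,0,-0.7,0,0,-0.125,0]], "squeeze": 40}}

```text
time: 22.98
ee_pos: [0.4126, 0.1937, 0.2836]
eef_rot: [0.065, 0.998, 0.001, 0.001]
ft_force: [-0.6, -0.2, -1.8]
width: 0.0157
```

```bash
python3 - <<'E'
from h import *
go([.5558,.143,.2815],-.130); print(r.read_state()["ft_force"])
E
```

```text
shift [-0.743 -0.159  0.012] turn [0.001 0.001 0.   ] at [0.4126 0.1937 0.2836]
[-0.6016 -0.2068 -1.7728]
```

Emit:
{"method": "play_rows", "body": {"motion": [[-0.12,-0.03,0,0,0,0,0],[-0.3,-0.06,0,0,0,0,0],[-0.48,-0.1,0,0,0,0,0],[-0.65,-0.14,0,0,0,0,0],[-0.74,-0.16,0,0,0,0,0]]}}

```text
time: 23.6
ee_pos: [0.5557, 0.141, 0.2811]
eef_rot: [0.067, 0.998, -0.001, -0.0]
ft_force: [-0.1, -0.3, -1.6]
width: 0.0154
```

Emit:
{"method": "play_rows", "body": {"motion": [[0,0,0,0,0,0,0]]}}

```text
time: 23.72
ee_pos: [0.555, 0.1412, 0.2809]
eef_rot: [0.067, 0.998, -0.001, -0.0]
ft_force: [-1.3, 0.6, -1.8]
width: 0.0158
```

```bash
python3 st.py; python3 - <<'E'
from h import *
go([.6251,.1338,.2815],-.130)
E
```

```text
t 23.925 tcp [0.5538 0.1427 0.2816] bar-level-frame [-0.0719  0.1454  0.0716] F(bar axes) [ 0.0082  0.4409 -1.2085] w 0.015822339587728912
shift [-0.359  0.003  0.   ] turn [ 0.    -0.    -0.001] at [0.5538 0.1427 0.2816]
```

Emit:
{"method": "play_rows", "body": {"motion": [[-0.05,0,0,0,0,0,0],[-0.14,0,0,0,0,0,0],[-0.24,0,0,0,0,0,0],[-0.32,0,0,0,0,0,0],[-0.36,0,0,0,0,0,0]]}}

```text
time: 24.55
ee_pos: [0.6265, 0.1324, 0.2813]
eef_rot: [0.066, 0.998, -0.0, -0.0]
ft_force: [0.1, -1.2, -2.1]
width: 0.0159
```

Emit:
{"method": "play_rows", "body": {"motion": [[0,0,0,0,0,0,0],[0,0,0,0,0,0,0]]}}

```text
time: 24.8
ee_pos: [0.6255, 0.1327, 0.2816]
eef_rot: [0.066, 0.998, 0.0, -0.0]
ft_force: [-0.2, -0.2, -1.4]
width: 0.0154
```

```bash
python3 st.py; python3 - <<'E'
from h import *
c=eyes.camera("scene");d=eyes.camera("side"); s=r.read_state()
A=c["image"]; u,v=proj(c,[.625,.134,.25]).astype(int); a=A[v-50:v+50,u-50:u+50]
u,v=proj(d,[.625,.134,.25]).astype(int); b=d["image"][v-50:v+50,u-50:u+50]
save("mix5",cv2.resize(np.hstack([a,b]),None,fx=4,fy=4,interpolation=cv2.INTER_CUBIC))
E
```

```text
t 25.0 tcp [0.6255 0.1328 0.2818] bar-level-frame [0.0005 0.1449 0.0718] F(bar axes) [ 0.0521  0.2277 -1.3711] w 0.01561168500233113
```

View pics/mix5.png

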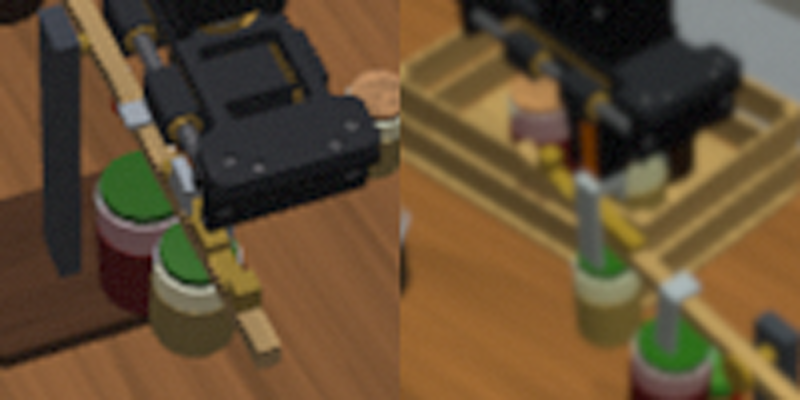

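Emit:
{"method": "play_rows", "body": {"motion": [[0,0,0.03,0,0,0,0],[0,0,0.06,0,0,0,0],[0,0,0.09,0,0,0,0],[0,0,0.12,0,0,0,0],[0,0,0.15,0,0,0,0]]}}

```text
time: 25.72
ee_pos: [0.6259, 0.1327, 0.2512]
eef_rot: [0.066, 0.998, 0.0, 0.0]
ft_force: [0.0, 1.0, -0.7]
width: 0.0156
```

```bash
python3 st.py
```

```text
t 25.925 tcp [0.6258 0.1324 0.2515] bar-level-frame [0.0008 0.1446 0.0415] F(bar axes) [-0.2065  0.3688 -1.0137] w 0.015773874463885482
```

Emit:
{"method": "play_rows", "body": {"motion": [[0,0.03,0,0,0,0,0],[0,0.06,0,0,0,0,0],[0,0.09,0,0,0,0,0],[0,0.115,0,0,0,0,0],[0,0.14,0,0,0,0,0]]}}

```text
time: 26.55
ee_pos: [0.6296, 0.1607, 0.2515]
eef_rot: [0.066, 0.998, 0.0, -0.0]
ft_force: [0.0, 0.0, -0.6]
width: 0.0158
```

Emit:
{"method": "play_rows", "body": {"motion": [[0,0.01,0,0,0,0,0],[0,0.02,0,0,0,0,0],[0,0.02,0,0,0,0,0]]}}

```text
time: 26.92
ee_pos: [0.6301, 0.1644, 0.2515]
eef_rot: [0.066, 0.998, 0.0, 0.0]
ft_force: [0.2, -0.0, 0.0]
width: 0.0157
```

```bash
python3 st.py
```

```text
t 27.125 tcp [0.63   0.1643 0.2516] bar-level-frame [0.0009 0.1767 0.0416] F(bar axes) [-0.097   0.2502 -0.4549] w 0.015742117394697802
```

Emit:
{"method": "play_rows", "body": {"motion": [[0,0.01,0,0,0,0,0],[0,0.015,0,0,0,0,0],[0,0.02,0,0,0,0,0],[0,0.02,0,0,0,0,0]]}}

```text
time: 27.62
ee_pos: [0.6306, 0.1684, 0.2515]
eef_rot: [0.066, 0.998, 0.0, -0.0]
ft_force: [-0.4, 1.0, 0.1]
width: 0.0157
```

Emit:
{"method": "play_rows", "body": {"motion": [[0,0.01,0,0,0,0,0],[0,0.015,0,0,0,0,0],[0,0.015,0,0,0,0,0]]}}

```text
time: 28.0
ee_pos: [0.631, 0.1715, 0.2515]
eef_rot: [0.066, 0.998, 0.0, -0.0]
ft_force: [-0.6, -0.2, -0.9]
width: 0.0155
```

```bash
python3 st.py
```

```text
t 28.2 tcp [0.631  0.1713 0.2515] bar-level-frame [0.0009 0.1837 0.0415] F(bar axes) [ 0.2621  0.2349 -0.945 ] w 0.015524054904626355
```

Emit:
{"method": "play_rows", "body": {"motion": [[0,0.01,0,0,0,0,0],[0,0.015,0,0,0,0,0],[0,0.015,0,0,0,0,0]]}}

```text
time: 28.58
ee_pos: [0.6314, 0.1744, 0.2515]
eef_rot: [0.066, 0.998, 0.0, 0.0]
ft_force: [0.1, -0.2, -1.0]
width: 0.0156
```

Emit:
{"method": "play_rows", "body": {"motion": [[0,0.008,0,0,0,0,0],[0,0.015,0,0,0,0,0],[0,0.015,0,0,0,0,0]]}}

```text
time: 28.95
ee_pos: [0.6317, 0.1758, 0.2512]
eef_rot: [0.067, 0.998, -0.001, -0.0]
ft_force: [-1.1, -5.7, -1.3]
width: 0.0159
```

```bash
python3 st.py
```

```text
t 29.15 tcp [0.6317 0.1758 0.2513] bar-level-frame [0.001  0.1883 0.0413] F(bar axes) [-0.5148 -5.6349 -1.881 ] w 0.015776773259163573
```

Emit:
{"method": "play_rows", "body": {"motion": [[0,-0.015,0,0,0,0,0],[0,-0.015,0.01,0,0,0,0],[0,-0.015,0.03,0,0,0,0],[0,-0.015,0.05,0,0,0,0],[0,-0.015,0.06,0,0,0,0]]}}

```text
time: 29.78
ee_pos: [0.6313, 0.1745, 0.2392]
eef_rot: [0.066, 0.998, 0.0, -0.0]
ft_force: [0.6, -0.1, 0.3]
width: 0.0159
```

```bash
python3 st.py
```

```text
t 29.975 tcp [0.6313 0.1742 0.2395] bar-level-frame [0.0008 0.1867 0.0295] F(bar axes) [-0.3     0.7663 -0.1695] w 0.015608259336713948
```

```bash
cat > tilt.py <<'E'
from h import *
from scipy.ndimage import map_coordinates
p=np.load("bar.npy")
ts=np.arange(-.1,.16,.004);o=0
for n in("scene","side"):
    cam=eyes.camera(n); g=cv2.resize(cam["image"],None,fx=4,fy=4,interpolation=cv2.INTER_CUBIC)
    e=np.max([cv2.Canny(cv2.GaussianBlur(k,(0,0),2.5),15,40) for k in cv2.split(g)],axis=0)
    dt=cv2.distanceTransform(255-e,cv2.DIST_L2,5)/4; v=[]
    for t in ts:
        Q=Ro.from_euler("ZX",[p[2],t]).as_matrix()
        P=[(x,y,.007) for x in(-.006,.006) for y in np.arange(-.1,.04,.004)]+[(x,y,.015) for x in(-.006,.006) for y in np.arange(-.165,-.135,.004)]
        uv=(np.array([proj(cam,np.array([p[0],p[1],.21])+Q@np.array(k)) for k in P])+.5)*4-.5
        v.append(np.minimum(map_coordinates(dt,[uv[:,1],uv[:,0]],order=1,mode="nearest"),3).mean())
    v=np.array(v);o=o+v;i=np.argsort(v)[:3];print(n,ts[i],v[i])
i=np.argsort(o)[:4];print("tilt",ts[i],o[i])
E
python3 tilt.py
```

```text
scene [0.016 0.02  0.012] [0.2102 0.2117 0.212 ]
side [0.036 0.04  0.032] [0.1479 0.1535 0.1584]
tilt [0.032 0.036 0.028 0.04 ] [0.3948 0.402  0.4026 0.4327]
```

The fitted tilt of about +0.03 matches the hook sitting on the notch floor (0.027); on the land it would be about -0.005. I'll finish lowering and release.

Emit:
{"method": "play_rows", "body": {"motion": [[0,0,0.01,0,0,0,0],[0,0,0.02,0,0,0,0],[0,0,0.02,0,0,0,0],[0,0,0.02,0,0,0,22],[0,0,0.02,0,0,0,25]]}}

```text
time: 30.7
ee_pos: [0.6314, 0.1739, 0.2356]
eef_rot: [0.066, 0.998, -0.0, 0.0]
ft_force: [0.1, 0.1, -0.5]
width: 0.0202
```

Emit:
{"method": "play_rows", "body": {"motion": [[0,0,0,0,0,0,30],[0,0,0,0,0,0,35],[0,0,-0.01,0,0,0,40]]}}

```text
time: 31.08
ee_pos: [0.6313, 0.1742, 0.2375]
eef_rot: [0.066, 0.998, -0.0, -0.0]
ft_force: [-0.3, 0.1, 0.1]
width: 0.0325
```

```bash
python3 st.py; python3 tilt.py
```

```text
t 31.275 tcp [0.6314 0.1741 0.2377] bar-level-frame [0.001  0.1867 0.0277] F(bar axes) [-0.0292  0.2204  0.4702] w 0.034340304373689935
scene [0.012 0.016 0.008] [0.2328 0.2334 0.2363]
side [0.028 0.032 0.024] [0.1559 0.1573 0.1653]
tilt [0.024 0.028 0.02  0.032] [0.4203 0.4307 0.4356 0.4506]
```

Released, with the bar at about 0.02. I'll raise the gripper and check.

Emit:
{"method": "play_rows", "body": {"motion": [[0,0,-0.03,0,0,0,45],[0,0,-0.1,0,0,0,50],[0,0,-0.2,0,0,0,50],[0,0,-0.35,0,0,0,60],[0,0,-0.5,0,0,0,70]]}}

```text
time: 32.0
ee_pos: [0.6313, 0.1741, 0.3396]
eef_rot: [0.066, 0.998, 0.0, 0.0]
ft_force: [-0.3, 0.6, 0.1]
width: 0.0552
```

Emit:
{"method": "play_rows", "body": {"motion": [[0.4,0.2,-0.1,0,0,0,70],[0.9,0.5,-0.1,0,0,0,70],[0.9,0.5,-0.1,0,0,0,70],[0.9,0.5,-0.1,0,0,0,70],[0.9,0.5,-0.1,0,0,0,70]]}}

```text
time: 32.62
ee_pos: [0.4652, 0.2984, 0.3589]
eef_rot: [0.065, 0.998, 0.001, 0.0]
ft_force: [1.1, 0.2, -0.2]
width: 0.0608
```

```bash
python3 tilt.py; python3 - <<'E'
from h import *
p=np.load("bar.npy"); M=Ro.from_euler("ZX",[p[2],.01]).as_matrix()
c=eyes.camera("scene");d=eyes.camera("side"); print(r.read_state()["time"],r.read_state()["ee_pos"])
for l in("big_hook","big_grip","small_hook","small_grip"):
    q=[eyes.landmark_of(k,l) for k in(c,d)]
    if all(q): x=tri([(k,v[0]["xy"]) for k,v in zip((c,d),q)]); print(l,"bar frame",M.T@(x-[p[0],p[1],.21]))
def cr(c,y):
    u,v=proj(c,np.array([p[0],p[1],.2])+M@[0,y,0]).astype(int); return c["image"][max(v-37,0):max(v-37,0)+75,u-50:u+50]
save("fin",cv2.resize(np.vstack([np.hstack([cr(c,-.19),cr(c,.19)]),np.hstack([cr(d,-.19),cr(d,.19)])]),None,fx=4,fy=4,interpolation=cv2.INTER_CUBIC))
E
```

```text
scene [0.012 0.016 0.02 ] [0.0665 0.0679 0.0786]
side [0.028 0.032 0.024] [0.1355 0.1425 0.143 ]
tilt [0.024 0.02  0.028 0.016] [0.2381 0.2496 0.2505 0.2746]
32.825 [0.4673 0.2958 0.3578]
big_hook bar frame [ 0.0036 -0.191   0.0069]
big_grip bar frame [ 0.0004 -0.1982  0.0329]
small_hook bar frame [0.0025 0.1925 0.0113]
small_grip bar frame [0.0012 0.1859 0.0489]
```

View pics/fin.png

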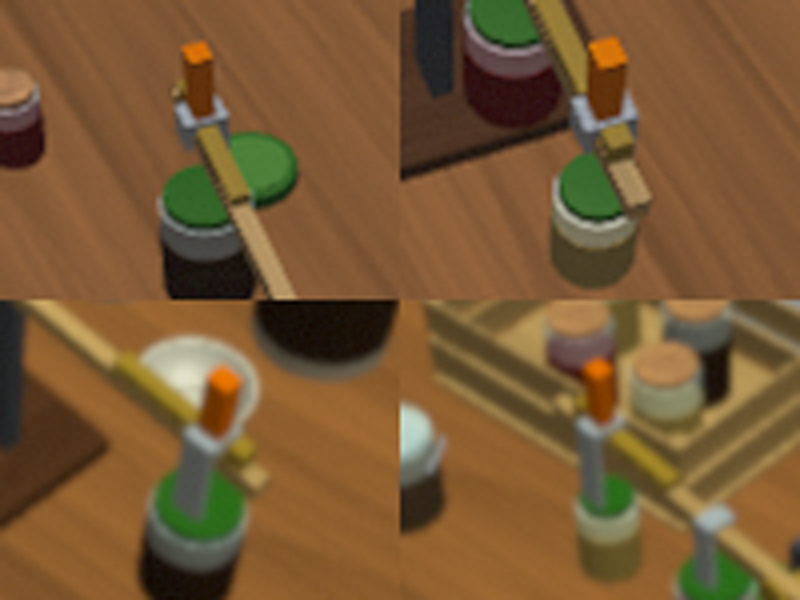

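The final view shows both hooks against their end stops and let go. One noisy number, the small grip's height, disagrees, so I'll check it with an orange-silhouette fit.

```bash
python3 - <<'E'
from h import *
from scipy.optimize import minimize
p=np.load("bar.npy")
C=[eyes.camera(n) for n in("scene","side")]
K=[cv2.inRange(cv2.cvtColor(cv2.resize(c["image"],None,fx=4,fy=4,interpolation=cv2.INTER_CUBIC),cv2.COLOR_RGB2HSV),(3,200,70),(20,255,255)) for c in C]
Z=Ro.from_euler("Z",p[2]).as_matrix()
for name,y0 in(("big",-.195),("small",.187)):
    def cost(v,pr=False):
        s=0
        for c,k in zip(C,K):
            P=[proj(c,np.array([p[0],p[1],.21])+Z@(np.array(v)+[a*.007,b*.008,e*.0225])) for a in(-1,1) for b in(-1,1) for e in(-1,1)]
            q=np.round((np.array(P)+.5)*4-.5).astype(np.int32); m=np.zeros_like(k); cv2.fillConvexPoly(m,cv2.convexHull(q),255)
            x,y,w,h=cv2.boundingRect(q); sl=np.s_[max(y-30,0):y+h+30,max(x-30,0):x+w+30]
            s+=1-np.sum(m[sl]&k[sl]>0)/np.sum((m[sl]|k[sl])>0)
        return s
    r0=min((minimize(cost,[0,y0,z],method="Nelder-Mead",options=dict(initial_simplex=np.array([0,y0,z])+np.array([[0,0,0],[.006,0,0],[0,.006,0],[0,0,.006]]))) for z in(.034,.042,.05)),key=lambda q:q.fun)
    v=r0.x; y,z=v[1],v[2]-.0305
    for t in(.016,.024): print(name,"level-frame grip",v,"cost",round(r0.fun,3),"tilt",t,"bar-frame hook z",-y*np.sin(t)+z*np.cos(t),"y",y*np.cos(t)+z*np.sin(t))
E
```

```text
big level-frame grip [ 0.0001 -0.1954  0.0403] cost 0.667 tilt 0.016 bar-frame hook z 0.012941137672785773 y -0.1952408776411211
big level-frame grip [ 0.0001 -0.1954  0.0403] cost 0.667 tilt 0.024 bar-frame hook z 0.014502633919216251 y -0.19513110196928224
small level-frame grip [-0.0014  0.1855  0.0473] cost 0.468 tilt 0.016 bar-frame hook z 0.013780657043784528 y 0.1857646457218496
small level-frame grip [-0.0014  0.1855  0.0473] cost 0.468 tilt 0.024 bar-frame hook z 0.012294114751201932 y 0.18586894536529489
```

```bash
cat > post.py <<'E'
from h import *
from scipy.optimize import minimize
p=np.load("bar.npy")
N=[eyes.camera(n) for n in("scene","side")]
O=[dict(c,image=cv2.cvtColor(cv2.imread(f"pics/{n}0.png"),cv2.COLOR_BGR2RGB)) for c,n in zip(N,("scene","side"))]
def fit(C,X0,yaw):
    Z=Ro.from_euler("Z",yaw).as_matrix()
    out=[]
    for lo in((3,200,70),(3,200,100),(3,215,50)):
        K=[cv2.inRange(cv2.cvtColor(cv2.resize(c["image"],None,fx=4,fy=4,interpolation=cv2.INTER_CUBIC),cv2.COLOR_RGB2HSV),lo,(22,255,255)) for c in C]
        def cost(v):
            s=0
            for c,k in zip(C,K):
                P=[proj(c,np.array(v)+Z@np.array([a*.007,b*.008,e*.0225])) for a in(-1,1) for b in(-1,1) for e in(-1,1)]
                q=np.round((np.array(P)+.5)*4-.5).astype(np.int32); m=np.zeros_like(k); cv2.fillConvexPoly(m,cv2.convexHull(q),255)
                x,y,w,h=cv2.boundingRect(q); sl=np.s_[max(y-20,0):y+h+20,max(x-20,0):x+w+20]
                s+=1-np.sum(m[sl]&k[sl]>0)/np.sum((m[sl]|k[sl])>0)
            return s
        X0=np.array(X0)
        b=min((minimize(cost,X0+[0,0,z],method="Nelder-Mead",options=dict(initial_simplex=X0+[0,0,z]+np.array([[0,0,0],[.006,0,0],[0,.006,0],[0,0,.006]]))) for z in(-.006,0,.006)),key=lambda q:q.fun)
        out.append(np.r_[b.x,b.fun])
    print(np.array(out))
Z=Ro.from_euler("Z",p[2]).as_matrix(); w=lambda y,z:np.array([p[0],p[1],.21])+Z@[0,y,z]
print("start big (z .1715)");fit(O,[.4184,-.226,.1715],.115)
print("start small (z .1565)");fit(O,[.412,.1936,.1565],-.33)
print("now big notch z",w(-.195,.0395-.195*.02));fit(N,w(-.195,.0395-.195*.02),p[2])
print("now small notch z",w(.187,.0395+.187*.02));fit(N,w(.187,.0395+.187*.02),p[2])
E
python3 post.py
```

```text
start big (z .1715)
[[ 0.4182 -0.2245  0.176   0.4328]
 [ 0.4181 -0.2245  0.1765  0.9632]
 [ 0.4177 -0.2249  0.1745  0.57  ]]
start small (z .1565)
[[0.4109 0.1954 0.1616 0.4881]
 [0.4104 0.1948 0.1615 0.9328]
 [0.4099 0.1936 0.1609 0.6956]]
now big notch z [ 0.581  -0.2042  0.2456]
[[ 0.5812 -0.2049  0.2487  0.6656]
 [ 0.5809 -0.2044  0.2487  1.1517]
 [ 0.5821 -0.2033  0.2501  0.7834]]
now small notch z [0.6305 0.1746 0.2532]
[[0.6298 0.1748 0.2584 0.4695]
 [0.6299 0.1747 0.2589 0.9176]
 [0.6292 0.1734 0.2556 0.5733]]
```

The same fit on the start pictures, where heights are known, reads 3–5 mm too high. Corrected, both grips match the notch heights (big 0.245 vs 0.2456, small 0.253 vs 0.2532), so I'll hand in.

```bash
python3 -c "
from h import *
s=r.read_state();print(s['time'],s['ft_force'],s['width']);print(job.close_job())"
```

```text
33.425 [-0.2851  0.5148 -0.5098] 0.06100245638025651
the job is handed in; nothing more can be done
None
```

I hung the big jar on the right arm and the small jar on the left. Each hook was slid outward until it hit its end stop (about 6–7 N), backed off 1–3 mm, lowered and let go. I handed the job in at 33.4 s; it gave no verdict.

**Last checks:**
- **Positions:** the big hook sits about 195 mm out and the small one about 186 mm out, both within the 165–215 mm limits and centred on the bar to within about 1.5 mm.
- **Bar:** about +0.02 rad (scene camera 0.012, side camera 0.028), inside the 0.07 limit. I did not measure its speed directly, but the fitted tilt stayed the same from release to the last fit, about 1.5 s later.
- **Robot:** clear of everything, with force readings at noise level.

**Checks that disagreed:** the network's grip points put the small hook about 16 mm above the pivot line, which would mean it was still on the land. The hook landmarks gave about 9–10 mm for both hooks. A first fit to the orange posts also read high (12–15 mm). That same fit reads 3–5 mm too high on the start pictures, where the heights are known. With that corrected, both jars match the notch-floor heights to about 1 mm.

I did not measure the bystanders again at the end. Nothing touched them as far as I could see.

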